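Fit the spare key clamp in the duplicating machine and lock it

ROBOT

A 7-joint arm with a two-finger parallel gripper is mounted at the origin on the work surface. World frame = base frame: x ahead of the robot, y to its left, z up, the work surface at z = 0. Lengths are in m, angles in rad, forces in N, time in s.
With the tool pointing down it reaches from about 0.4 to 0.875 m from the base axis. Payload 19.3 kg.
Tool frame: the origin (TCP) lies midway between the tips of the shut fingers; the grasp point (between the pads) lies 19 mm behind it; z points along the fingers, y is the line along which they close (so a half turn about z gives the same grasp; the last joint's range is limited). The gripper opens to 85 mm and grips with 20 to 120 N. Pads are 22 mm wide; open, the fingers measure 114 mm over their backs; the gripper's body (76 mm by 85 mm) begins 54 mm behind the grasp point. The pads swing forward as they close: fully open they stand 13 mm farther back than shut.
Start: joints at [1.115, 0.521, -0.036, 1.599, 0.021, 1.021, -0.113], TCP at [0.235, -0.579, 0.204] pointing down, gripper open.
Joint ranges: [-2.91, 2.91], [-0.3, 2.13], [-1.5, 1.42], [0.17, 2.43], [-1.26, 4.41], [0.16, 1.93], [-2.52, 2.52]. Speed limits (rad/s): [1.89, 1.89, 2.39, 2.39, 3.01, 3.01, 3.01].

INTERFACE

Orientations are given as [roll, pitch, yaw] about the fixed x, y, z axes, in that order (R = Rz(yaw) Ry(pitch) Rx(roll)).
In Python, from workcell import bot gives the robot as it stands.
- The arm moves only by the tool move_arm, never from a script. Its argument "moves" is a list that holds one entry, the list of rows, each a list of 7 numbers: the opening, from 0 (shut) to 1 (fully open), then the shift along the tool's x, y, z in units of 1000 mm (1.0 is 1000 mm), then the turn, a rotation vector about the tool's x, y, z in units of 2 pi rad (1.0 is 2 pi rad). A call has 1 to 5 rows; each row is the pose to reach, as a shift and turn from the pose commanded when the call began, along the tool's axes at that moment, turning the shorter way round; what a row does not reach only later rows make up. A row lasts 1/10 s, in which the tool goes at most 50 mm and 8.59 degrees, less where a joint would pass 70% of its speed; a pose out of reach is approached as far as the arm can. A call with a number of a shift or a turn outside -1 to 1 is refused whole. A call with a gripper value outside its range is refused whole. The fingers move at their own pace and stop on an object; "force" is the grip in N (left out, the last holds). Time passes only in rows, so rows that repeat a pose let the fingers close. It gives the time, the measured TCP pose, the force, the opening and the grip force at its end, in the units of the state.
- bot.observe(): the state, without advancing time (a new reading comes with each control period).
- bot.grab_frame(name): name is "scene" or "top"; returns the picture (400x640x3 uint8, red, green, blue); there is no depth.
- bot.camera_params(name): a dict with "vertical_fov" (degrees; the focal length in pixels is half the picture's height over the tangent of half this angle, whatever the lens; pixels are square), "cx", "cy" (the principal point, pixels), "R" (3x3) and "t" (3): a world point X has camera coordinates R X + t. Camera axes: x right, y down, z forward; pixel columns grow to the right and rows downward; lengths in m; the calibration is good to about 2 mm. A picture is of the moment at which its call begins. camera_params takes no time and is no camera call.
- bot.job_done(): hands the job in; it is judged then, once.
The state is a dict: "clock": time; "qpos": joint angles; "qd": joint speeds; "joint_efforts": joint torques, N m; "position": TCP position; "tool_rot": TCP orientation; "force": force on the tool from outside, world axes, zero at the start; "moment": the same for the moment, N m; "grip_width": finger opening in m; "finger_force": force on a finger pad.
Only numpy, scipy, OpenCV 4.12 (cv2) and the standard library are available. Lean on these libraries where they do the work, as an engineer would, in place of code of your own. Each camera call takes 0.05 s, during which the arm holds its last target. There are 200 camera calls.

TASK

Take the square key clamp out of the wooden rack and fit it in the empty socket of the key machine's carriage, toe to the front: rest it lightly on the carriage, feel along for the socket and shuffle it, still in hand, until it is fully home; never force it down or drop it. Then let go and swing the locking lever over its toe until it stops. Leave the round clamp, the padlock and the screwdriver where they are.

Things in the scene. Friction and masses are not known exactly. Their poses are not given: they have to be found in the camera images.
- clamp_mid (a point): Middle of the loose square steel clamp (0.4 kg), on its upright axis, 22 mm above its flange's underside. Body 36 (x) by 34 mm (y), flat sided, from the underside to 41 mm above it, plus a 4 mm screw head; grip across y. Its front is -x: there the flange's toe, 24 mm wide, 7 thick, reaches 37 mm from the axis. z up. It stands in a rack hole, toe roughly to the robot.
- spigot_end (a point): Lower end of the clamp's round spigot: 22 mm in diameter, 16 mm long below the flange, its last 2 mm tapered to 20 mm. On its front (-x, under the toe) it has a key 6 mm wide reaching 15.5 mm from the axis; the key begins 4 mm above the spigot's end.
- rack: Wooden rack fixed on the bench, 80 (x) by 210 (y) by 30 mm; origin under its middle. Two upright holes 34 mm wide at y = +55 and -55 mm; the clamps' flanges rest on its top. Either clamp can be in either hole.
- machine: Cream key duplicating machine, fixed. Origin on the bench; x from its front to its back, y along the carriage shaft, z up. The flat top of its steel carriage is 60 mm up. A second square clamp with its lever closed is already mounted on the carriage 115 mm to the -y side of the empty socket. Cutter and motor begin at x = 100 mm and reach 0.21 m up, a lamp above the motor 0.41 m.
- socket_mid (a point): Point fixed to the machine (axes as the machine) at the carriage's top face, where the empty socket's centre is at mid travel. The carriage has been left up to 19 mm off along +y or -y and that is NOT measured; pushed, it slides (9 N friction, stops at 20 mm). Socket: bore 24 mm wide, 18 deep, with a keyway 8 mm wide to the front (-x), 17.5 mm from the axis.
- pivot_mid (a point): Point fixed to the machine (same axes) where the locking lever's upright pivot is at mid travel: 62 mm in front of socket_mid, at carriage top height. The pivot moves with the carriage. The tongue, 30 mm long, 12 wide, has its underside 9 mm above the carriage: it passes over the toe (2 mm to spare) only when the clamp is fully home.
- lock (a joint): Angle of the locking lever: 0 open, 1.57 over the toe; anticlockwise from above; stays where left; needs 0.15 N m. Its upright black peg (12 mm in diameter, 16 to 52 mm above the carriage's top) stands 45 mm from the pivot: towards the machine's +y at 0, towards its front (-x) at 1.57. The tongue points the opposite way.
- round_clamp_mid (a point): Bystander: middle of the round steel clamp (36 mm in diameter, 44 mm flange, 41 mm high) in the other hole of the rack.
- padlock: Bystander: brass padlock lying on the bench, 44 by 50 by 22 mm with a steel shackle; origin under its middle.
- screwdriver: Bystander: screwdriver about 190 mm long lying on the bench along its x axis.

How it is judged:
On the way:
1. the clamp is fully home in the socket while the locking lever is still open (z of clamp_mid in the frame of machine between 0.08 and 0.0835 m and x of clamp_mid in the frame of machine between -0.004 and 0.004 m and y of clamp_mid in the frame of machine between -0.024 and 0.024 m and angle between clamp_mid's own z axis and vertical below 0.06 rad and value of joint lock below 0.6 rad), for 0.2 s.
At the end, for the whole second after the job is handed in: The square clamp is released, at rest, upright (0.06 rad) and fully home in the carriage socket (middle within 1.5 mm of its seated height, 82 mm above the bench, within 4 mm of the socket's line), with the locking lever swung over its toe (beyond 1.3 of 1.57 rad) (z of clamp_mid in the frame of machine between 0.08 and 0.0835 m and x of clamp_mid in the frame of machine between -0.004 and 0.004 m and y of clamp_mid in the frame of machine between -0.024 and 0.024 m and angle between clamp_mid's own z axis and vertical below 0.06 rad and value of joint lock above 1.3 rad and linear speed of clamp below 0.02 m/s); the robot touches nothing.
It fails at once if the clamp is forced or dropped against the machine (more than 60 N) (contact force between clamp and machine above 60 N).
It fails at once if the round clamp, the padlock or the screwdriver is moved by more than 20 mm (distance of any of round_clamp_mid, padlock, screwdriver from where it was at the start of the episode above 0.02 m).
It also fails if it takes over 72 s, if anything falls off the work surface, if the arm or the gripper's body presses on something with over 40 N, if the wrist force passes 120 N, or if a joint passes its speed limit or range.

## Working session

There is one attempt and no reset: what is moved stays moved. The work goes in short steps, Python scripts to look and compute and a tool call to move; the robot and the scene stay as the last step left them, time stands still between calls to the robot, and variables do not carry over. Pictures are saved under pics/ and viewed, at most 10 in all, crops included, and the job is handed in when it is done.

Besides the shell and the picture viewer there is one more tool, called as name(argument=value, ...) on one line, values as JSON. move_arm: Moves the arm, as the interface text tells. Shifts and turns lie within -1 to 1; 1 stands for 1000 mm of shift or 2 pi rad of turn. Its arguments: {"type":"object","properties":{"moves":{"type":"array"},"force":{"type":"number"}},"required":["moves"]}

```bash
mkdir -p pics
python3 - <<'E'
from workcell import bot
import cv2
for n in ("scene","top"):
    p=bot.camera_params(n); print(n,p)
    cv2.imwrite(f"pics/{n}0.png",bot.grab_frame(n)[:,:,::-1])
print(bot.observe())
E
```

```text
scene {'vertical_fov': 43.61438408687109, 'cx': 318.07486493499465, 'cy': 193.15961962031432, 'R': array([[-0.59741815,  0.80191804, -0.00436062],
       [ 0.61441045,  0.45421951, -0.64512358],
       [-0.51535556, -0.38808775, -0.7640658 ]]), 't': array([ 0.44281389, -0.26462958,  1.32411646])}
top {'vertical_fov': 52.70979206076319, 'cx': 315.86975720982076, 'cy': 197.17273299788715, 'R': array([[-0.01962489, -0.99979538, -0.00490539],
       [-0.99501145,  0.0200105 , -0.09773332],
       [ 0.09781148,  0.00296291, -0.99520055]]), 't': array([-0.11318623,  0.59976578,  0.82214467])}
{'clock': 0.1, 'qpos': array([ 1.11476782,  0.52196405, -0.03632724,  1.59992814,  0.02121852,
        1.02110065, -0.11280954]), 'qd': array([ 6.35634692e-04, -4.38443077e-04,  6.00211077e-04, -3.36570903e-03,
       -9.19200546e-04, -6.46126474e-05, -4.03936209e-04]), 'joint_efforts': array([ 2.29308287e-03, -9.28501725e+01,  1.98351815e+00, -3.70538020e+01,
        1.81252300e-02,  5.40702429e-03, -1.09962909e-04]), 'position': array([ 0.23504633, -0.57877362,  0.20388548]), 'tool_rot': array([-3.14058165e+00,  8.62437825e-05,  3.85817141e-01]), 'force': array([-0.94979838, -0.0809934 , -0.16606235]), 'moment': array([-0.01541836,  0.05219472,  0.06287072]), 'finger_force': 0.0, 'grip_width': 0.08536471468171918}
```

View pics/scene0.png

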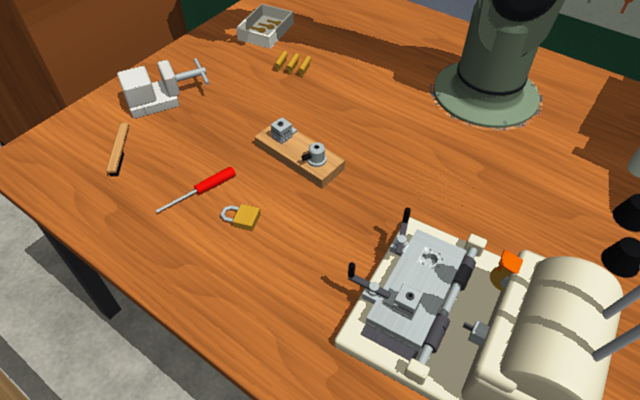

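View pics/top0.png

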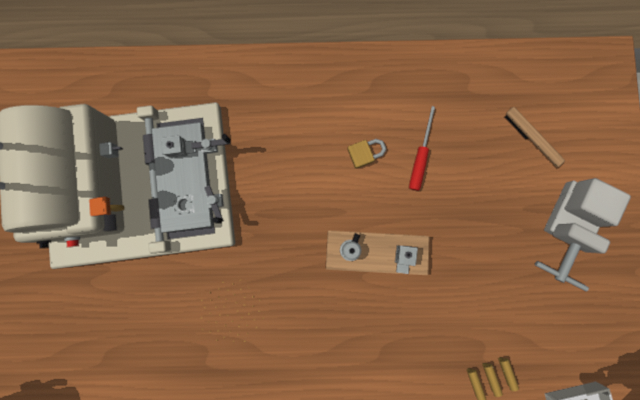

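The square clamp is in the rack's right hole (top view around (408,256), toe down towards the robot). The machine's front faces right (world -y), with the empty socket near (184,204). I'll enlarge both.

Run:
```python
import cv2,numpy as np
t=cv2.imread("pics/top0.png")
a=cv2.resize(t[95:245,140:240],None,fx=4,fy=4,interpolation=cv2.INTER_CUBIC)
b=cv2.resize(t[225:285,380:440],None,fx=6,fy=6,interpolation=cv2.INTER_CUBIC)
c=np.zeros((600,760,3),np.uint8);c[:,:400]=a;c[:360,400:]=b
cv2.imwrite("pics/c1.png",c)
s=cv2.imread("pics/scene0.png")
a=cv2.resize(s[200:380,330:480],None,fx=3,fy=3,interpolation=cv2.INTER_CUBIC)
b=cv2.resize(s[105:195,245:355],None,fx=3,fy=3,interpolation=cv2.INTER_CUBIC)
c=np.zeros((540,780,3),np.uint8);c[:,:450]=a;c[:270,450:780]=b
cv2.imwrite("pics/c2.png",c)
```

```text
(no output)
```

View pics/c1.png

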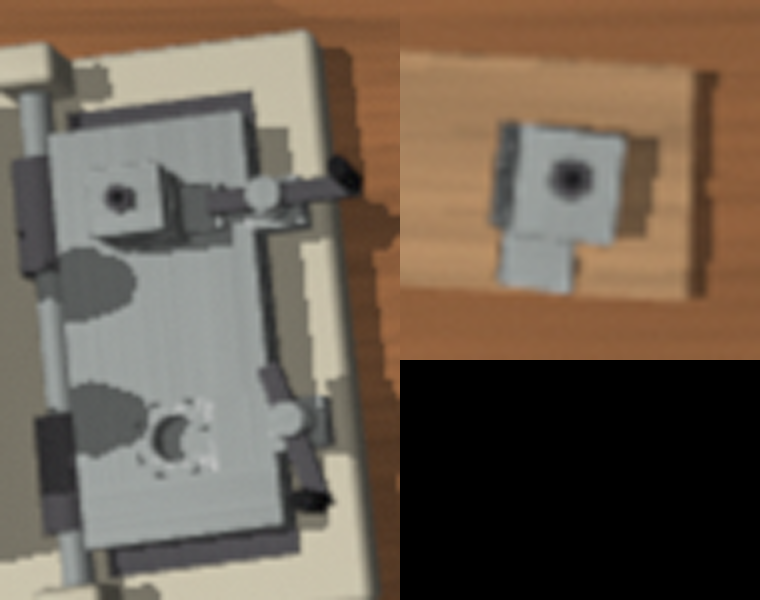

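View pics/c2.png

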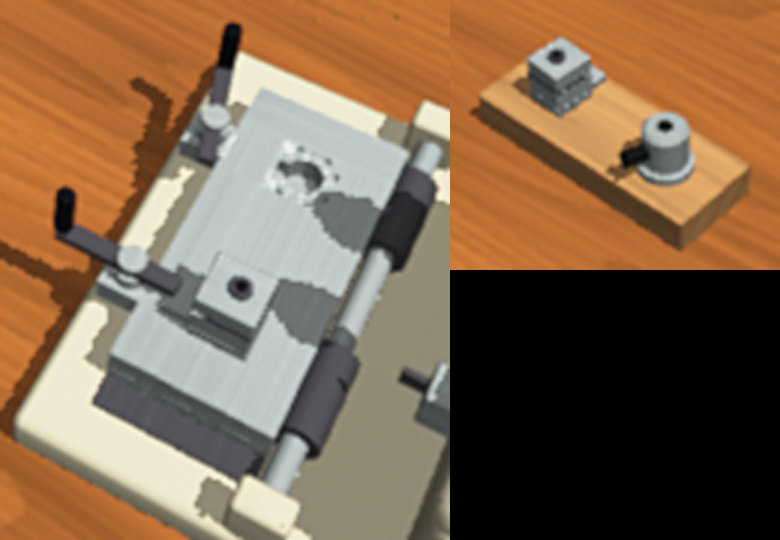

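```bash
cat > h.py <<'E'
from workcell import bot
import numpy as np
def ray(n,u,v):
    p=bot.camera_params(n); f=200/np.tan(np.radians(p['vertical_fov']/2))
    d=p['R'].T@np.array([(u-p['cx'])/f,(v-p['cy'])/f,1]); return -p['R'].T@p['t'],d
def onz(n,u,v,z):
    o,d=ray(n,u,v); return o+d*(z-o[2])/d[2]
def proj(n,X):
    p=bot.camera_params(n); f=200/np.tan(np.radians(p['vertical_fov']/2)); c=p['R']@X+p['t']
    return np.array([p['cx']+f*c[0]/c[2],p['cy']+f*c[1]/c[2]])
def tri(a,b):
    A=np.zeros((3,3));B=np.zeros(3)
    for n,q in (("top",a),("scene",b)):
        o,d=ray(n,*q);d=d/np.linalg.norm(d);M=np.eye(3)-np.outer(d,d);A+=M;B+=M@o
    return np.linalg.solve(A,B)
E
python3 - <<'E'
from h import *
np.set_printoptions(precision=4,suppress=True)
T=lambda x,y:(140+(x+.5)/4-.5,95+(y+.5)/4-.5)
TR=lambda x,y:(380+(x-400+.5)/6-.5,225+(y+.5)/6-.5)
S=lambda x,y:(330+(x+.5)/3-.5,200+(y+.5)/3-.5)
SR=lambda x,y:(245+(x-450+.5)/3-.5,105+(y+.5)/3-.5)
for k,a,b,z in [("socket",T(177,438),S(300,172),.06),("clamp",TR(571,179),SR(557,57),.075),("clamp2",T(121,199),S(240,286),.105),
 ("peg",T(315,500),S(231,30),.112),("peg2",T(345,175),S(65,193),.112),("piv",T(287,418),S(215,114),.08),("piv2",T(262,193),S(132,258),.08)]:
    print(k,onz("top",*a,z),onz("scene",*b,z),tri(a,b))
for q in [(516,122),(627,133),(610,243)]: print(onz("top",*TR(*q),.071))
for q in [(503,290),(573,293),(503,238)]: print(onz("top",*TR(*q),.037))
for q in [(690,68),(690,297)]: print("rack",onz("top",*TR(*q),.03))
for q in [(327,232),(327,271)]: print("rack",onz("top",*q,.03))
for q in [(50,132),(240,110),(83,548),(283,523)]: print("carr",onz("top",*T(*q),.06))
E
```

```text
socket [0.5856 0.1432 0.06  ] [0.5827 0.1394 0.06  ] [0.5855 0.1409 0.065 ]
clamp [ 0.4763 -0.3041  0.075 ] [ 0.4765 -0.3041  0.075 ] [ 0.4763 -0.3042  0.0748]
clamp2 [0.699 0.157 0.105] [0.6982 0.1566 0.105 ] [0.6987 0.1567 0.106 ]
peg [0.5502 0.0602 0.112 ] [0.5508 0.0642 0.112 ] [0.5496 0.0622 0.109 ]
peg2 [0.7069 0.0463 0.112 ] [0.7098 0.0481 0.112 ] [0.7078 0.047  0.1085]
piv [0.5927 0.0821 0.08  ] [0.5898 0.0803 0.08  ] [0.5923 0.0812 0.0836]
piv2 [0.7066 0.0953 0.08  ] [0.7055 0.0935 0.08  ] [0.7063 0.0944 0.082 ]
[ 0.495  -0.2877  0.071 ]
[ 0.4907 -0.3241  0.071 ]
[ 0.455  -0.3169  0.071 ]
[ 0.4374 -0.2877  0.037 ]
[ 0.4359 -0.3116  0.037 ]
[ 0.4549 -0.2884  0.037 ]
rack [ 0.5115 -0.3569  0.03  ]
rack [ 0.4331 -0.3533  0.03  ]
rack [ 0.5238 -0.1469  0.03  ]
rack [ 0.4434 -0.1451  0.03  ]
carr [0.7459 0.211  0.06  ]
carr [0.7555 0.1126 0.06  ]
carr [0.5308 0.19   0.06  ]
carr [0.5414 0.0891 0.06  ]
```

```bash
cat >> h.py <<'E'
def go(x,y,z,yaw,a=None):
    "shift (m) in tool axes and turn (units of 2pi) to reach target pose, tool down"
    from scipy.spatial.transform import Rotation as Ro
    s=bot.observe() if a is None else a
    R=Ro.from_euler('xyz',s['tool_rot']); T=Ro.from_euler('xyz',[np.pi,0,np.radians(yaw)])
    d=R.inv().apply(np.array([x,y,z])-s['position']); r=(R.inv()*T).as_rotvec()/2/np.pi
    print("shift",d.round(4),"turn",r.round(4),"dist",np.linalg.norm(d).round(4),'t',s['clock'])
E
python3 - <<'E'
from h import *
go(.476,-.304,.15,-6)
E
```

```text
shift [ 0.3266 -0.1638  0.054 ] turn [-0.0002  0.0001  0.0781] dist 0.3694 t 0.1
```

move_arm(moves=[[[1,0.04,-0.02,0.0066,0,0,0.016],[1,0.08,-0.04,0.0132,0,0,0.032],[1,0.12,-0.06,0.02,0,0,0.048],[1,0.16,-0.08,0.026,0,0,0.064],[1,0.2,-0.1,0.033,0,0,0.078]]], force=60)

```text
clock: 0.6
position: [0.3837, -0.4096, 0.1711]
tool_rot: [-3.141, 0.0, -0.109]
force: [1.6, -0.4, 0.2]
grip_width: 0.0858
finger_force: 0.0
```

Run:
```python
from h import *
print(bot.observe()['position'],bot.observe()['tool_rot'])
go(.476,-.304,.15,-6)
```

```text
[ 0.38365891 -0.4096103   0.17106157] [-3.14145568e+00  2.01317831e-04 -1.08549809e-01]
shift [ 0.0804 -0.115   0.0211] turn [-0.      0.     -0.0006] dist 0.1419 t 0.6
```

move_arm(moves=[[[1,0.025,-0.036,0.007,0,0,0],[1,0.05,-0.072,0.014,0,0,0],[1,0.08,-0.115,0.021,0,0,0],[1,0.08,-0.115,0.021,0,0,0]]])

```text
clock: 1.0
position: [0.4782, -0.299, 0.1493]
tool_rot: [-3.139, -0.0, -0.096]
force: [-1.2, -1.0, 0.6]
grip_width: 0.0855
finger_force: 0.0
```

Run:
```python
from h import *
go(.476,-.304,.036,-6)
```

```text
shift [-0.0017  0.0055  0.1133] turn [-0.0005 -0.      0.0013] dist 0.1134 t 1.0
```

move_arm(moves=[[[1,0,0,0.025,0,0,0],[1,0,0,0.045,0,0,0],[1,0,0,0.055,0,0,0],[1,0,0,0.055,0,0,0]]])

```text
clock: 1.4
position: [0.4736, -0.3049, 0.0943]
tool_rot: [-3.141, 0.002, -0.104]
force: [-1.0, 0.4, 0.4]
grip_width: 0.0852
finger_force: 0.0
```

Run:
```python
from h import *
go(.476,-.304,.036,-6)
```

```text
shift [ 0.0024 -0.001   0.0583] turn [-0.0001  0.0003  0.0001] dist 0.0583 t 1.4
```

move_arm(moves=[[[1,0.001,0,0.02,0,0,0],[1,0.001,0,0.038,0,0,0],[1,0.001,0,0.052,0,0,0],[1,0.001,0,0.058,0,0,0],[1,0.001,0,0.058,0,0,0]]])

```text
clock: 1.9
position: [0.4752, -0.3052, 0.0372]
tool_rot: [-3.141, 0.001, -0.104]
force: [0.2, -0.6, -0.6]
grip_width: 0.0855
finger_force: 0.0
```

Run:
```python
from h import *
import cv2
f=[]
for n in ("scene","top"):
    u,v=proj(n,np.array([.476,-.304,.06])).astype(int); i=bot.grab_frame(n)[v-50:v+50,u-65:u+65,::-1]
    f.append(cv2.resize(i,None,fx=3,fy=3,interpolation=cv2.INTER_CUBIC))
cv2.imwrite("pics/g1.png",np.hstack(f))
print(bot.observe()['position'],bot.observe()['force'])
go(.476,-.304,.036,-6)
```

```text
[ 0.47569782 -0.30546258  0.03806057] [-0.25377204 -0.22654962 -0.4961853 ]
shift [ 0.0001 -0.0015  0.0021] turn [ 0.     -0.0001  0.    ] dist 0.0025 t 2.0
```

View pics/g1.png

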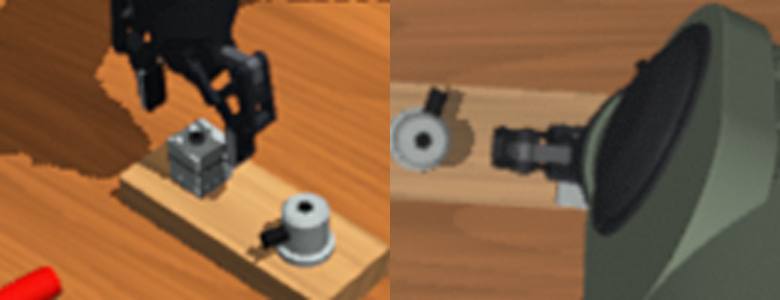

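The clamp sits between the open fingers (scene crop tips about (150,110) and (240,160)). I'll check that against the projected tips.

Run:
```python
from h import *
c=proj("scene",np.array([.476,-.304,.06])).astype(int)
for z in (.04,.051,.06):
  for s in (-.05,0,.05):
    P=np.array([.4757-.104*s,-.3055-.995*s,z]); print(z,s,((proj("scene",P)-c+[65,50])*3).round())
```

```text
0.04 -0.05 [244. 200.]
0.04 0 [198. 170.]
0.04 0.05 [154. 140.]
0.051 -0.05 [244. 189.]
0.051 0 [197. 159.]
0.051 0.05 [153. 130.]
0.06 -0.05 [243. 181.]
0.06 0 [196. 150.]
0.06 0.05 [152. 121.]
```

move_arm(moves=[[[1,0,-0.001,0.004,0,0,0],[0.2,0,-0.001,0.004,0,0,0],[0.2,0,-0.001,0.004,0,0,0],[0.2,0,-0.001,0.004,0,0,0],[0.2,0,-0.001,0.004,0,0,0]]], force=40)

```text
clock: 2.5
position: [0.4757, -0.3043, 0.0337]
tool_rot: [3.141, -0.001, -0.104]
force: [-2.1, 2.3, 8.9]
grip_width: 0.0333
finger_force: 38.5
```

move_arm(moves=[[[0.2,0,0,0,0,0,0],[0.2,0,0,0,0,0,0],[0.2,0,0,0,0,0,0]]])

```text
clock: 2.8
position: [0.4756, -0.3043, 0.0338]
tool_rot: [3.142, -0.0, -0.104]
force: [-0.1, 1.7, 5.6]
grip_width: 0.0326
finger_force: 38.7
```

Run:
```python
from h import *
import cv2
n="scene"
u,v=proj(n,np.array([.476,-.304,.08])).astype(int); i=bot.grab_frame(n)[v-40:v+40,u-50:u+50,::-1]
cv2.imwrite("pics/g2.png",cv2.resize(i,None,fx=6,fy=6,interpolation=cv2.INTER_CUBIC))
s=bot.observe();print(s)
```

```text
{'clock': 2.85, 'qpos': array([ 0.45853664,  0.664099  ,  0.00795461,  1.88540979, -0.0089476 ,
        0.59172586, -1.20300766]), 'qd': array([-0.0009052 ,  0.00010462, -0.00174142, -0.00180269,  0.00050375,
        0.00198461, -0.00213299]), 'joint_efforts': array([ 1.06451805e-01, -8.98887920e+01,  3.71541783e+00, -2.37343132e+01,
        1.57035249e-01, -4.89834342e-01,  1.15361653e-02]), 'position': array([ 0.47564437, -0.30426887,  0.03376955]), 'tool_rot': array([ 3.14153689e+00, -3.97773932e-04, -1.04436491e-01]), 'force': array([-1.24030239,  1.51094761,  5.54163626]), 'moment': array([ 0.41980632,  0.20949766, -0.00279609]), 'finger_force': 38.7087482213974, 'grip_width': 0.032804807611509675}
```

View pics/g2.png

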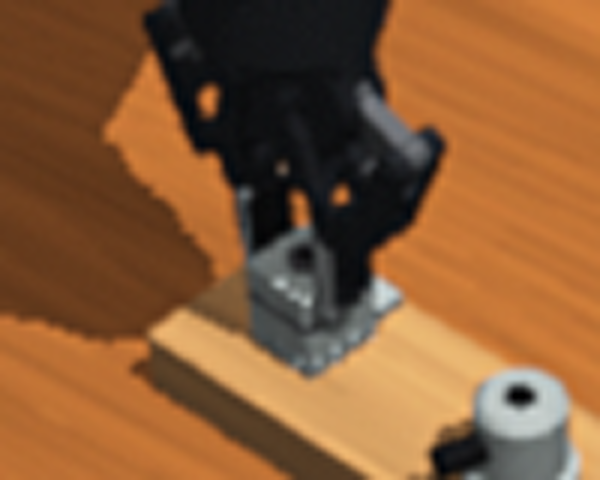

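Firm grip: width about 33 mm, finger low on the body, upright in the rack. Lifting.

move_arm(moves=[[[0.2,0,0,-0.015,0,0,0],[0.2,0,0,-0.04,0,0,0],[0.2,0,0,-0.08,0,0,0],[0.2,0,0,-0.12,0,0,0],[0.2,0,0,-0.14,0,0,0]]], force=60)

```text
clock: 3.35
position: [0.4761, -0.3047, 0.1776]
tool_rot: [3.14, -0.003, -0.105]
force: [0.1, 0.6, -4.5]
grip_width: 0.0323
finger_force: 59.9
```

Run:
```python
from h import *
go(.585,.143,.172,96.5)
```

```text
shift [ 0.0615 -0.4567  0.0052] turn [ 6.000e-04 -2.000e-04 -2.847e-01] dist 0.4608 t 3.35
```

move_arm(moves=[[[0.2,0.003,-0.02,0,0,0,-0.014],[0.2,0.007,-0.05,0,0,0,-0.034],[0.2,0.012,-0.085,0,0,0,-0.055],[0.2,0.017,-0.12,0,0,0,-0.077],[0.2,0.021,-0.155,0,0,0,-0.099]]])

```text
clock: 3.85
position: [0.5125, -0.151, 0.1743]
tool_rot: [3.141, -0.0, 0.523]
force: [0.5, 0.0, -3.1]
grip_width: 0.032
finger_force: 59.9
```

Run:
```python
from h import *
go(.585,.143,.172,96.5)
```

```text
shift [ 0.2097 -0.2184  0.0022] turn [ 1.000e-04  0.000e+00 -1.848e-01] dist 0.3028 t 3.85
```

move_arm(moves=[[[0.2,0.022,-0.023,0,0,0,-0.02],[0.2,0.044,-0.046,0,0,0,-0.04],[0.2,0.066,-0.069,0,0,0,-0.06],[0.2,0.088,-0.092,0,0,0,-0.08],[0.2,0.11,-0.115,0,0,0,-0.1]]])

```text
clock: 4.35
position: [0.5512, 0.003, 0.1743]
tool_rot: [3.141, 0.001, 1.151]
force: [0.4, -1.5, -3.5]
grip_width: 0.032
finger_force: 59.9
```

Run:
```python
from h import *
go(.585,.143,.172,96.5)
```

```text
shift [ 0.1416 -0.0262  0.0023] turn [ 0.0001  0.0001 -0.0849] dist 0.144 t 4.35
```

move_arm(moves=[[[0.2,0.03,-0.006,0,0,0,-0.02],[0.2,0.06,-0.012,0,0,0,-0.04],[0.2,0.09,-0.018,0,0,0,-0.06],[0.2,0.12,-0.023,0,0,0,-0.075],[0.2,0.141,-0.026,0,0,0,-0.085]]])

```text
clock: 4.85
position: [0.5857, 0.1431, 0.1742]
tool_rot: [3.141, 0.0, 1.685]
force: [-0.5, -0.5, -3.6]
grip_width: 0.0324
finger_force: 59.9
```

move_arm(moves=[[[0.2,0,0,0,0,0,0],[0.2,0,0,0,0,0,0]]])

```text
clock: 5.05
position: [0.5855, 0.1409, 0.1735]
tool_rot: [-3.141, 0.001, 1.679]
force: [0.4, -0.7, -3.9]
grip_width: 0.0326
finger_force: 59.8
```

Run:
```python
from h import *
import cv2
go(.585,.143,.09,96.5)
print(bot.observe()['position'],bot.observe()['tool_rot'],bot.observe()['force'])
n="scene"
u,v=proj(n,np.array([.585,.143,.15])).astype(int); i=bot.grab_frame(n)[v-60:v+90,u-90:u+90,::-1]
cv2.imwrite("pics/p1.png",cv2.resize(i,None,fx=4,fy=4,interpolation=cv2.INTER_CUBIC)); print(u,v)
```

```text
shift [ 0.0022 -0.0002  0.0835] turn [-0.0001  0.0001 -0.0008] dist 0.0835 t 5.05
[0.58547153 0.14089062 0.17349736] [-3.14114526e+00  7.71735433e-04  1.67943139e+00] [ 0.44325676 -0.7013893  -3.92145515]
439 230
```

View pics/p1.png

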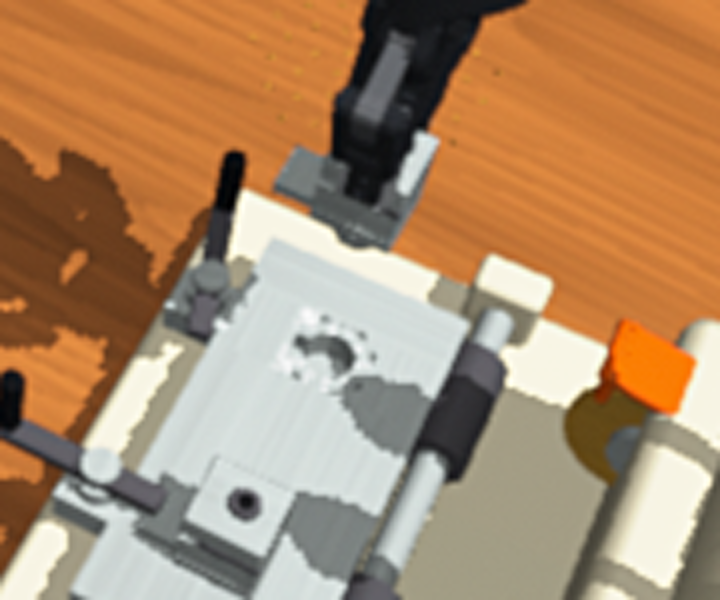

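Clamp upright in hand, toe to the machine's front, lever still open with its peg at (232,160). Now approach.

move_arm(moves=[[[0.2,0.0005,0,0.02,0,0,0],[0.2,0.001,0,0.04,0,0,0],[0.2,0.0015,0,0.06,0,0,0],[0.2,0.0015,0,0.075,0,0,0],[0.2,0.0015,0,0.083,0,0,0]]])

```text
clock: 5.6
position: [0.585, 0.1417, 0.0893]
tool_rot: [-3.14, 0.001, 1.679]
force: [0.2, -0.3, -2.5]
grip_width: 0.0325
finger_force: 59.8
```

move_arm(moves=[[[0.2,0,0,0,0,0,0],[0.2,0,0,0,0,0,0],[0.2,0,0,0,0,0,0]]])

```text
clock: 5.9
position: [0.5859, 0.1428, 0.0913]
tool_rot: [3.14, -0.0, 1.68]
force: [-0.3, -1.0, -3.4]
grip_width: 0.0322
finger_force: 59.8
```

Run:
```python
from h import *
go(.585,.1425,.080,96.5)
s=bot.observe();print(s['position'],s['tool_rot'],s['force'],s['moment'])
```

```text
shift [-0.0002 -0.001   0.0113] turn [ 0.0002 -0.     -0.0007] dist 0.0113 t 5.9
[0.58593591 0.14284714 0.09128195] [ 3.14036034e+00 -1.32467607e-04  1.67984231e+00] [-0.26907388 -0.98899756 -3.37325337] [ 0.02396587 -0.02400821  0.02167427]
```

move_arm(moves=[[[0.2,0,-0.001,0.003,0,0,0],[0.2,0,-0.001,0.006,0,0,0],[0.2,0,-0.001,0.008,0,0,0],[0.2,0,-0.001,0.009,0,0,0],[0.2,0,-0.001,0.01,0,0,0]]])

```text
clock: 6.4
position: [0.5844, 0.1427, 0.0803]
tool_rot: [-3.141, -0.0, 1.68]
force: [0.8, -0.6, -2.8]
grip_width: 0.0323
finger_force: 59.9
```

move_arm(moves=[[[0.2,0,0,0.001,0,0,0],[0.2,0,0,0.002,0,0,0],[0.2,0,0,0.002,0,0,0]]])

```text
clock: 6.7
position: [0.5845, 0.1429, 0.0783]
tool_rot: [3.141, -0.0, 1.68]
force: [-0.1, 1.2, -4.9]
grip_width: 0.0323
finger_force: 59.9
```

move_arm(moves=[[[0.2,0,0,0.001,0,0,0],[0.2,0,0,0.002,0,0,0],[0.2,0,0,0.003,0,0,0],[0.2,0,0,0.003,0,0,0]]])

```text
clock: 7.1
position: [0.5845, 0.1428, 0.0753]
tool_rot: [3.142, -0.0, 1.68]
force: [0.8, 2.2, -3.0]
grip_width: 0.0319
finger_force: 59.9
```

move_arm(moves=[[[0.2,0,0,0.001,0,0,0],[0.2,0,0,0.002,0,0,0],[0.2,0,0,0.003,0,0,0],[0.2,0,0,0.003,0,0,0]]])

```text
clock: 7.5
position: [0.5845, 0.1428, 0.0723]
tool_rot: [3.142, -0.0, 1.68]
force: [0.9, 2.8, -4.1]
grip_width: 0.0321
finger_force: 59.9
```

move_arm(moves=[[[0.2,0,0,0.001,0,0,0],[0.2,0,0,0.002,0,0,0],[0.2,0,0,0.003,0,0,0],[0.2,0,0,0.004,0,0,0],[0.2,0,0,0.004,0,0,0]]])

```text
clock: 8.0
position: [0.5845, 0.1428, 0.0683]
tool_rot: [3.141, -0.0, 1.68]
force: [1.2, 3.6, -2.5]
grip_width: 0.0322
finger_force: 59.9
```

move_arm(moves=[[[0.2,0.0003,0,0.001,0,0,0],[0.2,0.0003,0,0.002,0,0,0],[0.2,0.0003,0,0.003,0,0,0],[0.2,0.0003,0,0.003,0,0,0]]])

```text
clock: 8.4
position: [0.5844, 0.143, 0.0652]
tool_rot: [-3.142, -0.0, 1.68]
force: [1.2, 2.9, -3.8]
grip_width: 0.0325
finger_force: 59.9
```

Expected seat at about z = 0.064; go in 0.5 mm steps.

move_arm(moves=[[[0.2,0,0,0.0005,0,0,0],[0.2,0,0,0.0005,0,0,0],[0.2,0,0,0.001,0,0,0],[0.2,0,0,0.001,0,0,0]]])

```text
clock: 8.8
position: [0.5844, 0.143, 0.0644]
tool_rot: [3.142, -0.0, 1.68]
force: [2.3, 2.8, -2.4]
grip_width: 0.0322
finger_force: 60.1
```

move_arm(moves=[[[0.2,0,0,0.0005,0,0,0],[0.2,0,0,0.0005,0,0,0],[0.2,0,0,0.0005,0,0,0]]])

```text
clock: 9.1
position: [0.5845, 0.1432, 0.0641]
tool_rot: [3.141, -0.0, 1.68]
force: [0.5, 4.1, 3.0]
grip_width: 0.0323
finger_force: 60.6
```

move_arm(moves=[[[0.2,0,0,0.0004,0,0,0],[0.2,0,0,0.0004,0,0,0],[0.2,0,0,0.0004,0,0,0]]])

```text
clock: 9.4
position: [0.5845, 0.1433, 0.0639]
tool_rot: [3.141, -0.0, 1.68]
force: [-0.4, 4.5, 8.7]
grip_width: 0.0323
finger_force: 61.2
```

Seated at the predicted height (0.0638). Release.

move_arm(moves=[[[0.2,0,0,-0.0005,0,0,0],[0.8,0,0,-0.0005,0,0,0],[0.8,0,0,-0.0005,0,0,0],[0.8,0,0,-0.0005,0,0,0],[0.8,0,0,-0.0005,0,0,0]]], force=20)

```text
clock: 9.9
position: [0.5843, 0.1427, 0.0638]
tool_rot: [-3.141, 0.0, 1.68]
force: [0.1, 0.0, 0.5]
grip_width: 0.0685
finger_force: 0.0
```

move_arm(moves=[[[0.8,0,0,-0.02,0,0,0],[0.8,0,0,-0.05,0,0,0],[0.8,0,0,-0.09,0,0,0],[0.8,0,0,-0.12,0,0,0],[0.8,0,0,-0.13,0,0,0]]])

```text
clock: 10.4
position: [0.5855, 0.1432, 0.1971]
tool_rot: [3.138, -0.0, 1.68]
force: [1.3, -0.6, -0.2]
grip_width: 0.0686
finger_force: 0.0
```

Run:
```python
from h import *
import cv2
f=[]
for n,z in (("scene",3.4),("top",3.4)):
    u,v=proj(n,np.array([.59,.12,.08])).astype(int); i=bot.grab_frame(n)[v-75:v+75,u-58:u+58,::-1]; print(n,u,v)
    f.append(cv2.resize(i,None,fx=z,fy=z,interpolation=cv2.INTER_CUBIC))
cv2.imwrite("pics/s1.png",np.hstack(f))
s=bot.observe();print(s['position'],s['tool_rot'],s['force'])
```

```text
scene 420 248
top 192 200
[0.58499167 0.14294612 0.19519557] [ 3.13943239e+00 -2.30848456e-05  1.67980630e+00] [-0.50141436  0.89613353  0.09165003]
```

View pics/s1.png

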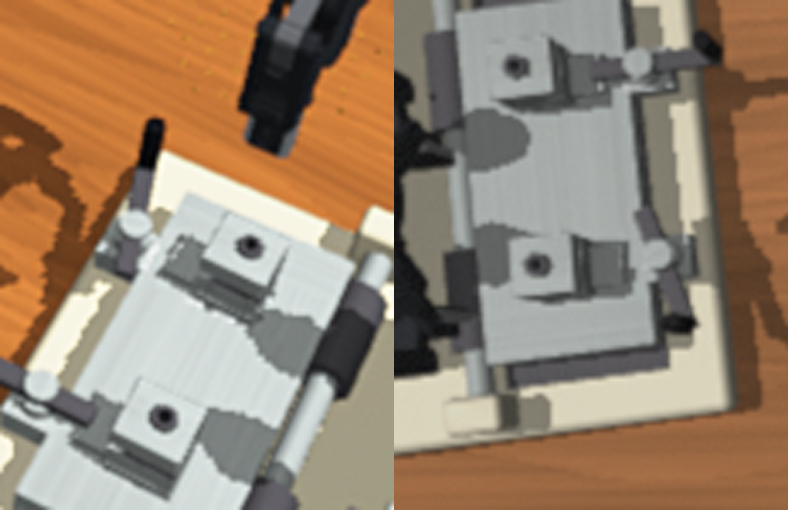

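Clamp flush, toe to the front (same look as its neighbour). The lever is still open, its peg at (680,322) in the right view. Next, straddle the peg with the fingers and carry it along its arc.

Run:
```python
from h import *
go(.550,.0622,.150,60)
T=lambda x,y:(192-58+(x-394+.5)/3.4-.5,200-75+(y+.5)/3.4-.5); S=lambda x,y:(420-58+(x+.5)/3.4-.5,248-75+(y+.5)/3.4-.5)
print("peg",tri(T(682,323),S(154,124)),"screw",tri(T(538,264),S(250,245)),"piv",tri(T(658,254),S(136,221)))
```

```text
shift [-0.0765 -0.0437  0.0451] turn [ 3.000e-04 -1.000e-04  1.007e-01] dist 0.0989 t 10.5
peg [0.54931775 0.06213704 0.11037157] screw [0.58529169 0.14306337 0.10636679] piv [0.59179508 0.0815122  0.08334697]
```

move_arm(moves=[[[0.5,-0.025,-0.0145,0.01,0,0,0.02],[0.5,-0.05,-0.029,0.02,0,0,0.04],[0.4,-0.07,-0.04,0.03,0,0,0.06],[0.4,-0.0765,-0.0437,0.04,0,0,0.08],[0.4,-0.0765,-0.0437,0.045,0,0,0.1]]])

```text
clock: 11.0
position: [0.5478, 0.0601, 0.1468]
tool_rot: [-3.14, 0.003, 1.045]
force: [0.4, 1.1, 0.0]
grip_width: 0.0342
finger_force: 0.0
```

move_arm(moves=[[[0.4,0,0,0,0,0,0],[0.4,0,0,0,0,0,0],[0.4,0,0,0,0,0,0]]])

```text
clock: 11.3
position: [0.5493, 0.0624, 0.1488]
tool_rot: [-3.141, 0.0, 1.055]
force: [0.0, 0.2, 0.9]
grip_width: 0.0342
finger_force: 0.0
```

Run:
```python
from h import *
go(.550,.0622,.084,60)
print(bot.observe()['position'],bot.observe()['grip_width'])
```

```text
shift [0.0002 0.0008 0.0648] turn [-0.0001  0.      0.0013] dist 0.0648 t 11.3
[0.54926802 0.06243991 0.14879627] 0.03421707773053545
```

Descend gently over the peg, then narrow the gap.

move_arm(moves=[[[0.4,0,0,0.015,0,0,0],[0.4,0,0,0.03,0,0,0],[0.4,0,0,0.04,0,0,0],[0.4,0,0,0.05,0,0,0],[0.4,0,0,0.055,0,0,0]]])

```text
clock: 11.8
position: [0.5491, 0.0622, 0.0932]
tool_rot: [-3.141, 0.0, 1.053]
force: [0.6, 0.1, -0.9]
grip_width: 0.034
finger_force: 0.0
```

move_arm(moves=[[[0.4,0,0,0.005,0,0,0],[0.4,0,0,0.009,0,0,0],[0.2,0,0,0.009,0,0,0],[0.2,0,0,0.009,0,0,0],[0.2,0,0,0.009,0,0,0]]])

```text
clock: 12.3
position: [0.5495, 0.0622, 0.0853]
tool_rot: [3.141, -0.0, 1.052]
force: [0.3, 0.4, 0.9]
grip_width: 0.0173
finger_force: 0.0
```

Run:
```python
from h import *
s=bot.observe(); R=lambda d:np.round(np.array([[np.cos(p),np.sin(p)],[np.sin(p),-np.cos(p)]])@d,4)
p=s['tool_rot'][2]; print(s['grip_width'],s['force'],s['position'])
c=np.array([.592,.0815])
for a in np.arange(18,98,8): 
    t=np.radians(-173.5+a); P=c+.045*np.array([np.cos(t),np.sin(t)]); print(a,P.round(4),R(P-s['position'][:2]))
```

```text
0.01729237326394846 [0.3362357  0.36698261 0.87603834] [0.5494903  0.06220539 0.0852984 ]
18 [0.5511 0.0628] [0.0013 0.001 ]
26 [0.554  0.0573] [-0.002   0.0064]
34 [0.5578 0.0523] [-0.0045  0.0121]
42 [0.5622 0.0478] [-0.0062  0.0182]
50 [0.5672 0.044 ] [-0.0071  0.0244]
58 [0.5726 0.0409] [-0.007   0.0307]
66 [0.5785 0.0386] [-0.0061  0.0369]
74 [0.5846 0.0371] [-0.0044  0.0429]
82 [0.5908 0.0365] [-0.0018  0.0486]
90 [0.5971 0.0368] [0.0015 0.0539]
```

move_arm(moves=[[[0.2,-0.001,0.0032,0,0,0,0],[0.2,-0.002,0.0064,0,0,0,0],[0.2,-0.0045,0.0121,0,0,0,0],[0.2,-0.0062,0.0182,0,0,0,0],[0.2,-0.0071,0.0244,0,0,0,0]]])

```text
clock: 12.8
position: [0.567, 0.0434, 0.0852]
tool_rot: [-3.141, 0.0, 1.052]
force: [-6.4, 1.0, 6.1]
grip_width: 0.0167
finger_force: 3.7
```

move_arm(moves=[[[0.2,0.0001,0.0063,0,0,0,0],[0.2,0.001,0.0125,0,0,0,0],[0.2,0.0027,0.0185,0,0,0,0],[0.2,0.0053,0.0242,0,0,0,0],[0.2,0.0072,0.0275,0,0,0,0]]])

```text
clock: 13.3
position: [0.5951, 0.0364, 0.0849]
tool_rot: [3.141, -0.0, 1.052]
force: [-0.9, 0.1, -0.1]
grip_width: 0.0169
finger_force: 0.0
```

move_arm(moves=[[[0.2,0.0007,0.001,0,0,0,0],[0.2,0.0014,0.002,0,0,0,0],[0.2,0.0014,0.002,0,0,0,0]]])

```text
clock: 13.6
position: [0.5968, 0.0369, 0.085]
tool_rot: [-3.142, -0.0, 1.052]
force: [0.0, 0.2, -0.1]
grip_width: 0.0172
finger_force: 0.0
```

move_arm(moves=[[[0.2,0.0009,0.0012,0,0,0,0],[0.2,0.0018,0.0024,0,0,0,0],[0.2,0.0018,0.0024,0,0,0,0]]])

```text
clock: 13.9
position: [0.6, 0.0371, 0.085]
tool_rot: [3.141, -0.0, 1.052]
force: [-0.4, 0.0, -0.0]
grip_width: 0.0171
finger_force: 0.0
```

Run:
```python
from h import *
import cv2
f=[]
for n,z in (("scene",3.4),("top",3.4)):
    u,v=proj(n,np.array([.59,.12,.08])).astype(int); i=bot.grab_frame(n)[v-75:v+75,u-58:u+58,::-1]; print(n,u,v)
    f.append(cv2.resize(i,None,fx=z,fy=z,interpolation=cv2.INTER_CUBIC))
cv2.imwrite("pics/s2.png",np.hstack(f))
s=bot.observe();print(s['position'],s['force'])
```

```text
scene 420 248
top 192 200
[0.59981269 0.03707001 0.08499595] [ 0.31341707 -1.15633458 -0.03664104]
```

View pics/s2.png

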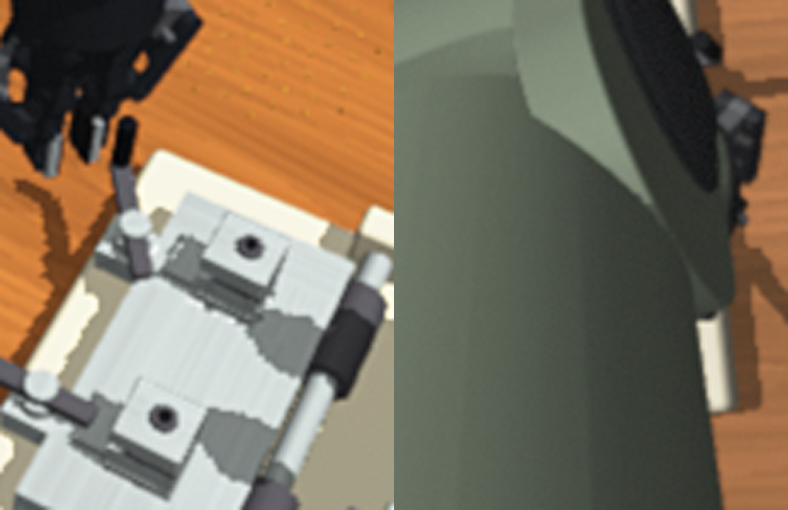

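The peg (scene crop (126,124)) has slipped out of the fingers after turning only partly. The clamp is unmoved. I'll work out where peg and fingertips are.

Run:
```python
from h import *
S=lambda x,y:(420-58+(x+.5)/3.4-.5,248-75+(y+.5)/3.4-.5)
I=lambda P:(proj("scene",np.array(P))-[420-58,248-75])*3.4
P=onz("scene",*S(126,122),.112);print("peg",P,np.degrees(np.arctan2(P[1]-.0815,P[0]-.592))+173.5,np.hypot(*(P[:2]-[.592,.0815])))
p=1.052;y=np.array([np.sin(p),-np.cos(p)])
for s in (-.0086,.0086):
  for z in (.085,.091,.10,.11): print(s,z,I([.5998+y[0]*s,.0371+y[1]*s,z]).round())
for a in (20,30,40,50,60):
  t=np.radians(-173.5+a); print(a,I([.592+.045*np.cos(t),.0815+.045*np.sin(t),.112]).round())
```

```text
peg [0.55725536 0.05095491 0.112     ] 34.81970472166856 0.046262211099622884
-0.0086 0.085 [ 71. 183.]
-0.0086 0.091 [ 72. 177.]
-0.0086 0.1 [ 74. 167.]
-0.0086 0.11 [ 76. 156.]
0.0086 0.085 [ 44. 193.]
0.0086 0.091 [ 45. 187.]
0.0086 0.1 [ 46. 177.]
0.0086 0.11 [ 47. 166.]
20 [147. 123.]
30 [132. 122.]
40 [118. 123.]
50 [104. 126.]
60 [ 92. 131.]
```

move_arm(moves=[[[0.4,0,0,-0.02,0,0,0],[0.4,0,0,-0.04,0,0,-0.008],[0.4,0,0,-0.055,0,0,-0.016],[0.4,0,0,-0.055,0,0,-0.024],[0.4,0,0,-0.055,0,0,-0.024]]])

```text
clock: 14.5
position: [0.5999, 0.037, 0.1404]
tool_rot: [3.141, -0.0, 1.203]
force: [-0.1, 0.3, 0.9]
grip_width: 0.0339
finger_force: 0.0
```

Run:
```python
from h import *
go(.558,.0515,.14,69)
```

```text
shift [-0.0015 -0.0444  0.0003] turn [ 0.0001 -0.     -0.0002] dist 0.0444 t 14.5
```

move_arm(moves=[[[0.4,-0.0015,-0.0222,0,0,0,0],[0.4,-0.0015,-0.0444,0,0,0,0],[0.4,-0.0015,-0.0444,0,0,0,0],[0.4,-0.0015,-0.0444,0.015,0,0,0],[0.4,-0.0015,-0.0444,0.03,0,0,0]]])

```text
clock: 15.0
position: [0.5582, 0.0515, 0.1097]
tool_rot: [3.141, -0.0, 1.201]
force: [1.0, -0.6, -0.6]
grip_width: 0.0343
finger_force: 0.0
```

move_arm(moves=[[[0.4,0,0,0.012,0,0,0],[0.4,0,0,0.022,0,0,0],[0.4,0,0,0.029,0,0,0],[0.4,0,0,0.031,0,0,0],[0.4,0,0,0.031,0,0,0]]])

```text
clock: 15.5
position: [0.5579, 0.0517, 0.0789]
tool_rot: [-3.141, 0.0, 1.203]
force: [-0.3, 1.0, -0.5]
grip_width: 0.0342
finger_force: 0.0
```

move_arm(moves=[[[0.05,0,0,0,0,0,0],[0.05,0,0,0,0,0,0],[0.05,0,0,0,0,0,0],[0.05,0,0,0,0,0,0],[0.05,0,0,0,0,0,0]]], force=20)

```text
clock: 16.0
position: [0.5579, 0.0517, 0.0793]
tool_rot: [3.141, 0.0, 1.203]
force: [-3.3, -0.1, 7.0]
grip_width: 0.0102
finger_force: 19.8
```

Peg gripped (10.2 mm reading, same offset as for the clamp). Follow the arc.

Run:
```python
from h import *
s=bot.observe();p=s['tool_rot'][2]; M=np.array([[np.cos(p),np.sin(p)],[np.sin(p),-np.cos(p)]])
c=np.array([.592,.0815]);v=s['position'][:2]-c;r=np.hypot(*v);t0=np.arctan2(v[1],v[0]);print(r,np.degrees(t0)+173.5)
for a in range(0,66,6): t=t0+np.radians(a); rr=r+(.045-r)*min(1,a/12); print(a,(M@(rr*np.array([np.cos(t),np.sin(t)])-v)).round(4))
```

```text
0.04533854802275307 34.64569233753144
0 [ 0. -0.]
6 [-0.0018  0.0044]
12 [-0.0032  0.0089]
18 [-0.0042  0.0135]
24 [-0.0048  0.0182]
30 [-0.0048  0.0229]
36 [-0.0044  0.0276]
42 [-0.0035  0.0322]
48 [-0.0021  0.0367]
54 [-0.0002  0.041 ]
60 [0.0021 0.0451]
```

move_arm(moves=[[[0.05,-0.0009,0.0022,-0.001,0,0,0],[0.05,-0.0018,0.0044,-0.001,0,0,0],[0.05,-0.0025,0.0066,-0.001,0,0,0],[0.05,-0.0032,0.0089,-0.001,0,0,0],[0.05,-0.0042,0.0135,-0.001,0,0,0]]])

```text
clock: 16.5
position: [0.5675, 0.0424, 0.0795]
tool_rot: [-3.139, 0.002, 1.203]
force: [-9.3, -4.4, 0.2]
grip_width: 0.01
finger_force: 20.5
```

move_arm(moves=[[[0.05,-0.0015,0.0022,0,0,0,0],[0.05,-0.0021,0.0047,0,0,0,0],[0.05,-0.0021,0.0094,0,0,0,0],[0.05,-0.0017,0.0141,0,0,0,0],[0.05,-0.0008,0.0187,0,0,0,0]]])

```text
clock: 17.0
position: [0.5852, 0.0343, 0.0795]
tool_rot: [-3.14, 0.002, 1.202]
force: [-3.4, 4.5, -1.7]
grip_width: 0.0099
finger_force: 20.3
```

move_arm(moves=[[[0.05,0.0008,0.0022,0,0,0,0],[0.05,0.0018,0.0045,0,0,0,0],[0.05,0.003,0.0067,0,0,0,0],[0.05,0.004,0.0088,0,0,0,0],[0.05,0.004,0.0088,0,0,0,0]]])

```text
clock: 17.5
position: [0.5956, 0.0353, 0.0797]
tool_rot: [-3.141, 0.001, 1.202]
force: [-3.0, -3.1, -2.5]
grip_width: 0.0101
finger_force: 20.0
```

move_arm(moves=[[[0.05,0.001,0.0015,0,0,0,0],[0.05,0.0018,0.0028,0,0,0,0],[0.05,0.0018,0.0028,0,0,0,0],[0.05,0.0018,0.0028,0,0,0,0]]])

```text
clock: 17.9
position: [0.5982, 0.0356, 0.0796]
tool_rot: [-3.14, 0.002, 1.202]
force: [-5.6, -4.8, -1.1]
grip_width: 0.0094
finger_force: 20.2
```

move_arm(moves=[[[0.05,0.0003,0.0015,0,0,0,0],[0.05,0.0003,0.0015,0,0,0,0],[0.05,0.0003,0.0015,0,0,0,0]]])

```text
clock: 18.2
position: [0.5996, 0.0357, 0.0796]
tool_rot: [-3.14, 0.002, 1.202]
force: [-7.2, -3.2, -1.2]
grip_width: 0.0096
finger_force: 20.3
```

At the stop (the force is rising). Release, rise and check.

move_arm(moves=[[[0.4,0,0,0,0,0,0],[0.4,0,0,0,0,0,0],[0.4,0,0,-0.015,0,0,0],[0.4,0,0,-0.045,0,0,0],[0.4,0,0,-0.085,0,0,0]]])

```text
clock: 18.7
position: [0.6001, 0.0366, 0.1661]
tool_rot: [-3.14, 0.0, 1.203]
force: [1.0, -0.1, 0.5]
grip_width: 0.0341
finger_force: 0.0
```

move_arm(moves=[[[0.4,-0.04,-0.01,-0.02,0,0,0],[0.4,-0.08,-0.02,-0.03,0,0,0],[0.4,-0.12,-0.03,-0.03,0,0,0],[0.4,-0.15,-0.03,-0.03,0,0,0],[0.4,-0.15,-0.03,-0.03,0,0,0]]])

```text
clock: 19.2
position: [0.5175, -0.0968, 0.1965]
tool_rot: [3.14, 0.001, 1.198]
force: [0.6, 0.5, -0.4]
grip_width: 0.0339
finger_force: 0.0
```

Run:
```python
from h import *
import cv2
f=[]
for n,z in (("scene",3.4),("top",3.4)):
    u,v=proj(n,np.array([.59,.12,.08])).astype(int); i=bot.grab_frame(n)[v-75:v+75,u-58:u+58,::-1]; print(n,u,v)
    f.append(cv2.resize(i,None,fx=z,fy=z,interpolation=cv2.INTER_CUBIC))
cv2.imwrite("pics/s3.png",np.hstack(f))
s=bot.observe();print(s['position'],s['force'])
```

```text
scene 420 248
top 192 200
[ 0.51906471 -0.09288573  0.19619934] [ 0.40575231  0.34627047 -0.32975157]
```

View pics/s3.png

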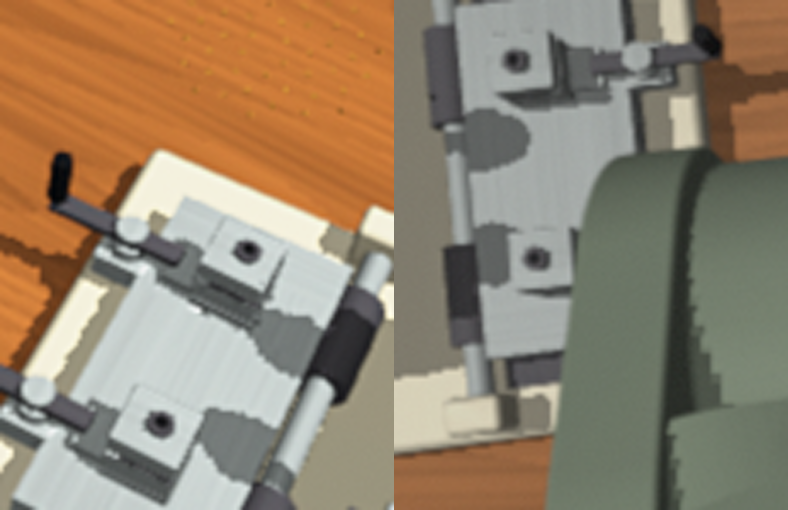

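The lever is over the toe and looks parallel to its neighbour, and the clamp is flush. I'll check the angle in numbers.

Run:
```python
from h import *
S=lambda x,y:(420-58+(x+.5)/3.4-.5,248-75+(y+.5)/3.4-.5)
P=onz("scene",*S(63,156),.112);Q=onz("scene",*S(131,230),.082);d=P-Q
print(P,Q,np.degrees(np.arctan2(d[1],d[0]))+173.5,np.hypot(*d[:2]))
T=lambda x,y:(192-58+(x-394+.5)/3.4-.5,200-75+(y+.5)/3.4-.5)
print("clamp screw",tri(T(538,258),S(248,250)))
```

```text
[0.59765163 0.03567916 0.112     ] [0.59751111 0.08216438 0.082     ] 83.6731916682343 0.046485425702571345
clamp screw [0.5886018  0.14346245 0.1059854 ]
```

```bash
python3 -c "
from h import *
print(bot.job_done())"
```

```text
the job is handed in; nothing more can be done
None
```

The square clamp is fully home in the carriage socket, toe to the front and released. The locking lever is swung over its toe at about 84–87° by camera. My first try at the lever slipped off the peg, so I gripped the peg and finished the swing. The job is handed in at about 19 s, with no verdict returned.

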